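Weigh a pair of candles on the sprung hook

ROBOT

A 6-joint arm with a two-finger parallel gripper is mounted at the origin on the work surface. World frame = base frame: x ahead of the robot, y to its left, z up, the work surface at z = 0. Lengths are in m, angles in degrees, forces in N, time in s.
With the tool pointing down it reaches from about 0.35 to 0.875 m from the base axis. Payload 4.2 kg.
Tool frame: the origin (TCP) lies on the centre line of the jaws, within the pads' length; the fingertips stand 14 mm ahead of it and the grasp point (between the pads) lies 5 mm behind it; z points along the fingers, y is the line along which they close (so a half turn about z gives the same grasp; the last joint's range is limited). The gripper opens to 85 mm and grips with 20 to 120 N. Pads are 22 mm wide; open, the fingers measure 114 mm over their backs; the gripper's body (76 mm by 85 mm) begins 54 mm behind the grasp point. The pads swing forward as they close: fully open they stand 13 mm farther back than shut.
Start: joints at [78.071, 22.042, 0.453, 0, -68.411, -14.817], TCP at [0.281, 0.558, 0.207] pointing down, gripper open.
Joint ranges: [-179.83, 179.83], [-69.29, 118.12], [-61.27, 80.66], [-181.25, 117.63], [-171.15, -9.14], [-177.46, 177.46]. Speed limits (degrees/s): [159.86, 159.86, 180, 180, 180, 180].

INTERFACE

Orientations are given as a 3x3 rotation matrix whose columns are the frame's x, y, z axes.
In Python, from bench import bot gives the robot as it stands.
- The arm moves only by the shell command python3 jog.py 'ROWS'. ROWS is a JSON list of rows, 1 to 10 of them, each of 7 numbers: dx, dy, dz in m, then a rotation vector rx, ry, rz in degrees, then the finger opening in m; each row is the pose to reach, as a shift and turn from the pose commanded when the command began, along the tool's axes at that moment; what a row does not reach only later rows make up. A row lasts 1/8 s, in which the tool goes at most 0.0625 m and 10.7 degrees, less where a joint would pass 70% of its speed; a pose out of reach is approached as far as the arm can. The fingers move at their own pace and stop on an object; the grip force is fixed at half the most. Time passes only in rows, so rows that do not move let the fingers close. It prints the time, the measured TCP pose, the force, the opening and the grip force at its end.
- bot.sense(): the state, without advancing time (a new reading comes with each control period).
- bot.get_image(name): name is "side" or "top"; returns the picture (420x560x3 uint8, red, green, blue); there is no depth.
- bot.camera_model(name): a dict with "K" (3x3 intrinsics, pixels), "R" (3x3) and "t" (3): a world point X has camera coordinates R X + t. Camera axes: x right, y down, z forward; pixel columns grow to the right and rows downward; lengths in m; the calibration is good to about 2 mm. A picture is of the moment at which its call begins. camera_model takes no time and is no camera call.
- bot.close_job(): hands the job in; it is judged then, once.
The state is a dict: "time": time; "joint_pos": joint angles; "joint_vel": joint speeds; "joint_torque": joint torques, N m; "ee_pos": TCP position; "ee_rot": TCP orientation; "ft_force": force on the tool from outside, world axes, zero at the start; "ft_torque": the same for the moment, N m; "width": finger opening in m; "gripper_force": force on a finger pad.
Only numpy, scipy, OpenCV 4.12 (cv2) and the standard library are available. Lean on these libraries where they do the work, as an engineer would, in place of code of your own. Each camera call takes 0.05 s, during which the arm holds its last target. There are 200 camera calls.

TASK

On the shop counter, stand the loose candle that is the same size as the one already in the two-place wooden carrier into the carrier's empty place, while the carrier stands on the table. Then lift the carrier by the grip on its handle, hang it on the scale's sprung hook and lower it gently, so that the hook never goes down to its bottom stop. Leave it hanging there free and still, with both candles in it, and do not disturb the other goods.

Things in the scene. Friction and masses are not known exactly. Their poses are not given: they have to be found in the camera images.
- carrier: Loose wooden two-candle carrier, base 74 x 198 mm (local x by y). Origin: centre of its underside, z up. Two square places 66 x 66 mm inside, centred at y = +62 and -62 mm, floor at z = 6, walls up to 24 mm. Between them a steel wire handle (8 mm wire) in the y-z plane: uprights at y = +-20 mm (32 mm clear) up to z = 112 mm, joined by a slightly peaked bar, its top at z = 126 mm.
- well_empty (a point): Centre of the floor of the carrier's empty place (local 0, +62, 6 mm).
- well_full (a point): Centre of the floor of the carrier's place that already holds a candle (local 0, -62, 6 mm).
- bar_underside (a point): Underside of the middle of the carrier's handle bar (local 0, 0, 118 mm): the point that comes to rest on the hook. Axes as the carrier's.
- grip (a point): Centre of the dark wooden grip block on the middle of the handle bar, 22 x 22 x 32 mm (carrier's z = 126 to 158 mm; this point at local 0, 0, 142 mm). Nothing else on the carrier is higher than 126 mm. Axes as the carrier's.
- candle: The loose candle to load: white jar with wooden lid, 54 mm diameter, 76 mm tall (the lid is the top 14 mm, flush with the jar), about 0.2 kg. Origin: centre of its underside, z up. It stands among the tall slim and the low flat candle; any of the three spots may be its own.
- candle_packed: Its twin, 54 mm diameter, 76 mm tall, about 0.2 kg, already standing in the carrier. Origin: centre of its underside.
- candle_tall: Bystander: slim candle, 44 mm diameter, 112 mm tall. Origin: centre of its underside.
- candle_low: Bystander: flat candle, 62 mm diameter, 36 mm tall. Origin: centre of its underside.
- perfume: Bystander: amber square scent bottle with black cap, 44 x 44 x 78 mm. Origin: centre of its underside.
- cup: Bystander: white cup, 72 mm diameter, 60 mm tall. Origin: centre of its underside.
- gift_box: Bystander: cardboard box 75 x 60 x 45 mm. Origin: centre of its underside.
- pot: Bystander: small green plant in a square terracotta pot, about 65 mm wide, 127 mm tall. Origin: centre of its underside.
- scale: Fixed spring scale. Origin: on the table straight below the hook's seat. Local +x points from the hook to the column (the hook points to -x): two steel rods at x = 110, y = +-28 mm, a crosspiece on top from z = 266 to 288, x = 93 to 127 mm, a white tick board behind; foot plate 14 mm thick, x = 65 to 185, y = +-75 mm.
- hook_seat (a point): Top of the 8 mm steel hook bar at its lowest part, where a handle bar rests: 200 mm above the table unloaded, going down with the hook. Axes as the scale's. The seat is level from x = -8 to +12 mm; towards -x the bar turns up to a tip at x = -26 mm, 18 mm above the seat; towards +x it rises to 20 mm above the seat at x = 97 mm, at the sliding block (80 mm wide, top 29 mm above the seat).
- hook (a joint): How far the hook has dipped, m: 0 unloaded, 0.05 at its bottom stop. Spring of 200 N/m, lightly damped: the full carrier (0.63 to 0.78 kg) settles at about 0.031 to 0.038, so letting it fall onto the hook drives it to the stop. Bobbing dies out in about 2 s.

How it is judged:
By the outcome, as a careful person would: the job done as asked, in the order asked, and still so for the second after the job is handed in, with the robot touching nothing.
It also fails if it takes over 67 s, if anything falls off the work surface, if the arm or the gripper's body presses on something with over 40 N, if the wrist force passes 120 N, or if a joint passes its speed limit or range.

## Working session

There is one attempt and no reset: what is moved stays moved. The work goes in short steps, Python scripts to look and compute and a shell command to move; the robot and the scene stay as the last step left them, time stands still between calls to the robot, and variables do not carry over. Pictures are saved under pics/ and viewed, at most 10 in all, crops included, and the job is handed in when it is done.

```bash
ls; mkdir -p pics; python3 - <<'E'
from bench import bot
import cv2, numpy as np
for n in ("side","top"):
    im=bot.get_image(n); cv2.imwrite(f"pics/{n}0.png",im[:,:,::-1])
    m=bot.camera_model(n); print(n,np.round(m["K"],1).tolist(),np.round(m["R"],4).tolist(),np.round(m["t"],4).tolist(), np.round(-np.array(m["R"]).T@m["t"],3))
s=bot.sense(); print(s["time"],s["ee_pos"],np.round(s["ee_rot"],3).tolist(),s["width"])
E
```

```text
bench.py
jog.py
pics
side [[445.6, 0.0, 277.5], [0.0, 445.6, 208.4], [0.0, 0.0, 1.0]] [[0.7843, -0.6201, -0.0194], [-0.3622, -0.4324, -0.8258], [0.5036, 0.6547, -0.5637]] [-0.4293, 0.3132, 1.1774] [-0.143 -0.902  0.914]
top [[527.5, 0.0, 277.9], [0.0, 527.5, 205.5], [0.0, 0.0, 1.0]] [[0.0258, -0.9996, 0.0146], [-0.9904, -0.0275, -0.1353], [0.1357, -0.011, -0.9907]] [-0.0289, 0.5299, 1.2972] [ 0.35  -0.     1.357]
0.1 [0.28100025 0.55762865 0.20563172] [[0.893, -0.45, -0.001], [-0.45, -0.893, -0.002], [0.0, 0.002, -1.0]] 0.08548228459179584
```

View pics/side0.png

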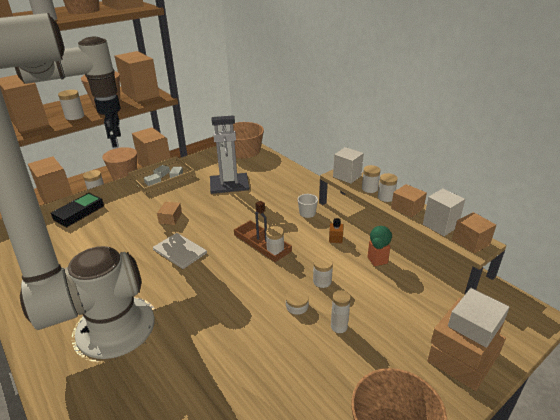

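View pics/top0.png

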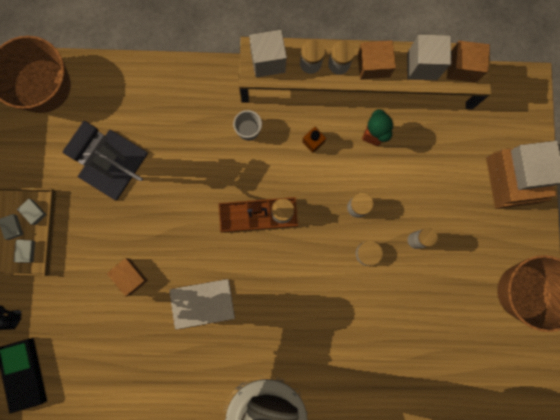

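The side view shows the scale at about (228,155), the carrier at (263,240), the medium candle at (323,273), the tall one at (341,312) and the low one at (298,302). In the top view the carrier is at (258,214), with its left place empty, the medium candle at (360,206) and the scale at (112,163), its hook pointing towards (140,178). I'll enlarge these areas.

```bash
python3 - <<'E'
import cv2, numpy as np
s=cv2.imread("pics/side0.png");t=cv2.imread("pics/top0.png")
def crop(im,x,y,w,h,k):
    c=cv2.resize(im[y:y+h,x:x+w],None,fx=k,fy=k,interpolation=cv2.INTER_CUBIC)
    c=np.clip(c*1.5,0,255).astype('uint8')
    for i in range(0,w,10): cv2.line(c,(i*k,0),(i*k,8 if i%50 else 16),(0,255,255),1); 
    for j in range(0,h,10): cv2.line(c,(0,j*k),(8 if j%50 else 16,j*k),(0,255,255),1)
    return c
cv2.imwrite("pics/a.png",np.vstack([crop(t,210,190,190,55,4), ]))
a=crop(t,210,190,190,50,4)   # 760x200
b=crop(s,225,190,125,100,4)  # 500x400
c=crop(t,60,110,65*1,100,4)
out=np.zeros((600,760,3),'uint8'); out[:200]=a; out[200:,:500]=b; out[200:,500:]=c
cv2.imwrite("pics/a.png",out)
out=np.zeros((600,800,3),'uint8'); d=crop(s,200,105,66,98,6); out[:588,:396]=d; d=crop(t,60,115,100,100,4); out[:400,400:]=d
cv2.imwrite("pics/b.png",out)
E
```

```text
(no output)
```

View pics/a.png

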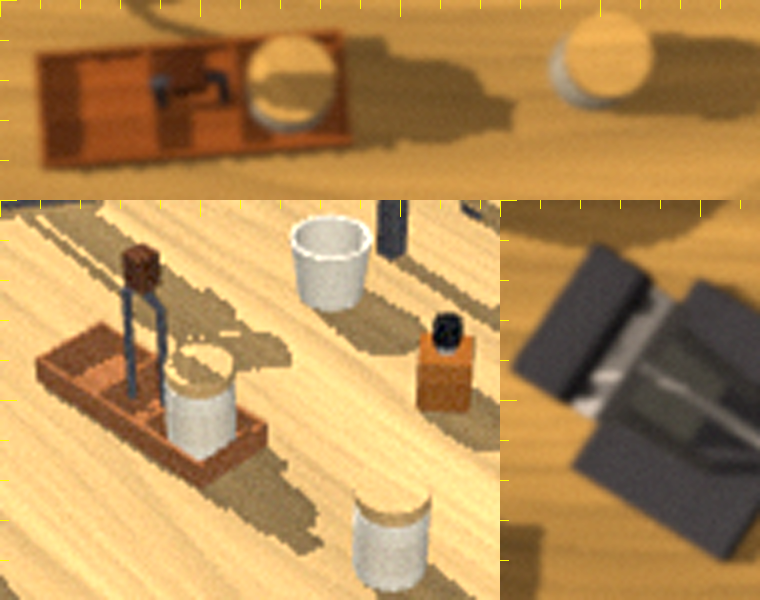

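View pics/b.png

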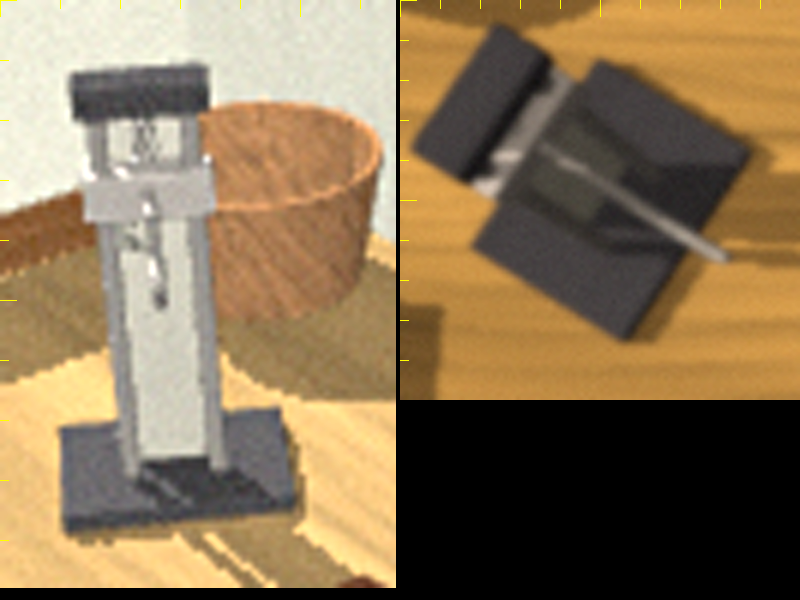

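```bash
cat > h.py <<'E'
from bench import bot
import numpy as np
from scipy.optimize import least_squares
M={n:bot.camera_model(n) for n in("side","top")}
def proj(n,X):
    m=M[n]; c=np.array(m["R"])@np.asarray(X,float).T+np.array(m["t"])[:,None]; p=np.array(m["K"])@c; return (p[:2]/p[2]).T
def place(p,L):  # p=x,y,z,yaw
    c,s=np.cos(p[3]),np.sin(p[3]); return np.asarray(L)@np.array([[c,s,0],[-s,c,0],[0,0,1]])+p[:3]
def fit(obs,p0):
    f=lambda p:np.concatenate([(proj(n,place(p,L))-np.array(U)).ravel() for n,L,U in obs])
    r=least_squares(f,p0,loss="soft_l1"); return r.x,np.round(r.fun,1)
def tri(us,ut):
    return least_squares(lambda X:np.r_[(proj("side",[X])-us).ravel(),(proj("top",[X])-ut).ravel()],[.5,0,.1]).x
E
python3 - <<'E'
from h import *
a,b,z=.037,.099,.024
C=lambda:0
top=[(a,b,z),(a,-b,z),(-a,-b,z),(-a,b,z)]
p,r=fit([("top",top,[(219.3,203.8),(295.8,197.5),(298,225.5),(220.8,232)]),
 ("side",[(-a,b,z),(a,b,z),(a,-b,z),(-a,-b,z)],[(234.2,230),(250,220.7),(291.7,248),(275.7,258)])],[.5,0,0,0.05])
print("carrier",p[:3],np.degrees(p[3]),r)
print(" grip proj",proj("side",place(p,[(0,0,.142)])),proj("top",place(p,[(0,0,.142),(0,0,.158),(0,-.062,.082)])))
pl=[(.065,.075,.014),(.065,-.075,.014),(.185,.075,.014),(.185,-.075,.014)]
q,r=fit([("top",pl,[(117,200),(147.5,153),(78,176.3),(110,130)]),("side",pl,[(210.8,191.3),(249.7,187),(210.3,176.7),(246.7,173)])],[.5,.2,0,1.05])
print("scale",q[:3],np.degrees(q[3]),r)
hp=[(-.026,0,.218),(0,0,.2),(.097,0,.22),(.093,.05,.288),(.093,-.05,.288)]
print(" hook proj",np.round(proj("side",place(q,hp)),1).tolist(),np.round(proj("top",place(q,hp)),1).tolist())
# candle: lid top centre / underside via edges
def cyl(us,ut): return tri(us,ut)
for h in (.07,.076,.082):
  X=None
  f=lambda v:(proj("top",[(v[0],v[1],h)])-(362.3,203.8)).ravel()
  v=least_squares(f,[.6,-.1]).x
  for zz in(0,h):
    th=np.linspace(0,6.28,90); e=proj("side",np.c_[v[0]+.027*np.cos(th),v[1]+.027*np.sin(th),0*th+zz]); print(h,v,zz,e.min(0).round(1),e.max(0).round(1))
print("obs lid x 313.5..332.7, bottom y 287.5, top y ~260")
E
```

```text
carrier [ 0.50875203  0.03343422 -0.00419728] 6.0940904572068355 [-0.3 -0.8  0.3 -0.5  0.6  0.1  0.1 -0.2 -0.9  0.8 -0.   0.7 -0.2 -1.
 -1.   0. ]
 grip proj [[260.14040553 208.61969176]] [[257.6458527  208.28478771]
 [257.48306889 207.37972763]
 [283.50638116 209.5021004 ]]
scale [ 0.56860005  0.30502655 -0.00177581] 60.36527930736567 [-0.2  0.4  1.3 -1.4 -0.2  0.2  0.1 -1.7 -0.5  0.5 -0.3  1.1 -0.9 -0.4
 -0.2 -0.2]
 hook proj [[226.9, 153.1], [226.9, 154.3], [224.9, 137.2], [209.1, 121.3], [237.4, 119.0]] [[143.8, 179.2], [135.9, 174.8], [96.5, 150.5], [73.8, 163.9], [100.9, 123.7]]
0.07 [ 0.53592953 -0.22264384] 0 [312.4 275.8] [331.  288.7]
0.07 [ 0.53592953 -0.22264384] 0.07 [313.  257.8] [332.2 270.5]
0.076 [ 0.53506094 -0.22160622] 0 [312.  275.7] [330.5 288.7]
0.076 [ 0.53506094 -0.22160622] 0.076 [312.6 256.1] [331.8 268.8]
0.082 [ 0.53419235 -0.22056861] 0 [311.5 275.6] [330.1 288.6]
0.082 [ 0.53419235 -0.22056861] 0.082 [312.2 254.5] [331.4 267.1]
obs lid x 313.5..332.7, bottom y 287.5, top y ~260
```

```bash
cat >> h.py <<'E'
from scipy.spatial.transform import Rotation as Ro
def go(p,yaw=None):  # tool-frame shift/turn to TCP p with closing line at yaw (deg)
    s=bot.sense(); R=np.array(s["ee_rot"]); d=R.T@(np.array(p)-s["ee_pos"]); rv=np.zeros(3)
    if yaw is not None:
        best=None
        for k in(0,180):
            a=np.radians(yaw+k); y=np.array([np.cos(a),np.sin(a),0]); z=np.array([0,0,-1.]); R1=np.c_[np.cross(y,z),y,z]
            v=Ro.from_matrix(R.T@R1).as_rotvec(degrees=True)
            if best is None or np.linalg.norm(v)<np.linalg.norm(best): best=v
        rv=best
    print("shift",d.round(4),"len",np.linalg.norm(d).round(3),"rot",rv.round(2),"j",np.round(s["joint_pos"],0))
E
python3 -c "
from h import *
go([.536,-.221,.205],63.2); go([.536,-.221,.053],63.2)"
python3 jog.py '[[0.578,0.58,0,0,0,0,0.085],[0.578,0.58,0,0,0,0,0.085],[0.578,0.58,0,0,0,0,0.085],[0.578,0.58,0,0,0,0,0.085],[0.578,0.58,0,0,0,0,0.085],[0.578,0.58,0,0,0,0,0.085],[0.578,0.58,0,0,0,0,0.085],[0.578,0.58,0,0,0,0,0.085],[0.578,0.58,0,0,0,0,0.085],[0.578,0.58,0,0,0,0,0.085]]'
python3 -c "
from h import *
go([.536,-.221,.14],63.2)"
```

```text
time: 1.35
ee_pos: [0.4761, -0.0377, 0.2066]
ee_rot: [[0.893, -0.45, 0.0], [-0.45, -0.893, 0.0], [0.0, -0.0, -1.0]]
ft_force: [2.0, 1.2, 0.6]
width: 0.0848
gripper_force: 0.0
shift [0.1359 0.1367 0.0666] len 0.204 rot [-0.01 -0.    0.07] j [ 15.   8. -19.  -0. -63.  48.]
```

```bash
python3 jog.py '[[0.133,0.133,0.03,0,0,0,0.085],[0.133,0.133,0.066,0,0,0,0.085],[0.133,0.133,0.066,0,0,0,0.085],[0.133,0.133,0.066,0,0,0,0.085],[0.133,0.133,0.066,0,0,0,0.085]]'
python3 - <<'E'
from h import *
import cv2
go([.536,-.221,.053],63.2)
s=bot.get_image("side")[190:310,250:400];t=bot.get_image("top")[150:270,300:450]
out=np.vstack([cv2.resize(a,None,fx=2.5,fy=2.5,interpolation=2) for a in (s,t)])
cv2.imwrite("pics/c.png",np.clip(out*1.4,0,255).astype('uint8')[:,:,::-1])
E
```

```text
time: 1.98
ee_pos: [0.5344, -0.2148, 0.1397]
ee_rot: [[0.892, -0.451, -0.002], [-0.451, -0.892, 0.0], [-0.002, 0.001, -1.0]]
ft_force: [-1.3, -0.3, 0.9]
width: 0.0851
gripper_force: 0.0
shift [0.0044 0.0047 0.0867] len 0.087 rot [ 0.03  0.11 -0.03] j [ -6.  21. -12.  -0. -58.  69.]
```

View pics/c.png

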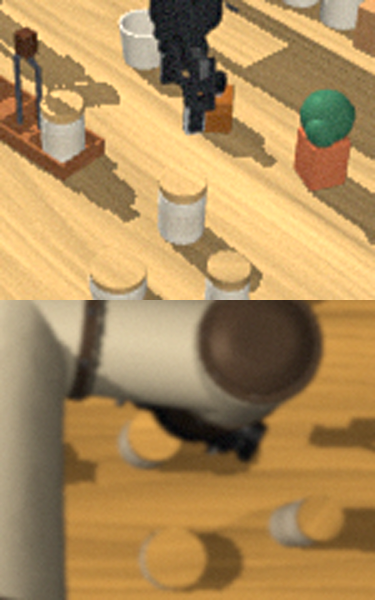

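```bash
python3 - <<'E'
from h import *
p=np.array(bot.sense()["ee_pos"]);y=np.array(bot.sense()["ee_rot"])[:,1]
for n in("side","top"): print(n,proj(n,[p,p+.045*y,p-.045*y,p+[0,0,.1],[.536,-.221,.076]]).round(0).tolist())
E
```

```text
side [[321.0, 243.0], [326.0, 253.0], [317.0, 233.0], [322.0, 213.0], [322.0, 262.0]]
top [[364.0, 200.0], [381.0, 209.0], [347.0, 191.0], [372.0, 193.0], [362.0, 203.0]]
```

The side half shows the gripper above the candle, with a fingertip at about (328,243) and the lid at about (323,262). In the top half the lid is at (362,206). The fingertip looks higher than predicted, so I'll zoom in.

```bash
python3 - <<'E'
from h import *
import cv2
s=bot.get_image("side")[185:295,295:355]
o=np.clip(cv2.resize(s,None,fx=5,fy=5,interpolation=2)*2.2,0,255).astype('uint8')[:,:,::-1].copy()
p=np.array(bot.sense()["ee_pos"]);y=np.array(bot.sense()["ee_rot"])[:,1]
for q,c in((p,(0,255,0)),(p+.0425*y,(0,0,255)),(p-.0425*y,(255,0,0))):
    u=(proj("side",[q])[0]-[295,185]+.5)*5; cv2.circle(o,tuple(u.astype(int).tolist()),4,c,1)
cv2.imwrite("pics/d.png",o)
E
```

```text
(no output)
```

View pics/d.png

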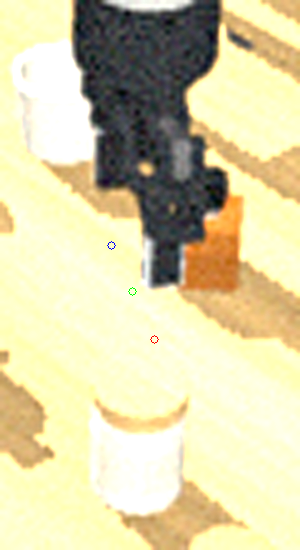

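```bash
python3 - <<'E'
from h import *
import cv2
p0=np.array([.281,.5576,.2056]);y0=np.array([-.45,-.893,0.])
s=bot.sense();p=np.array(s["ee_pos"]);y=np.array(s["ee_rot"])[:,1];print(p,y,s["joint_pos"],s["time"])
S=cv2.imread("pics/side0.png")[90:180,70:160]
T=bot.get_image("top")[:,:,::-1][160:250,330:420]
outs=[]
for im,n,(ox,oy),p,y in((S,"side",(70,90),p0,y0),(T,"top",(330,160),p,y)):
    o=np.clip(cv2.resize(im,None,fx=4.4,fy=4.4,interpolation=2)*2.,0,255).astype('uint8').copy()
    for q,c in((p,(0,255,0)),(p+.0425*y,(0,0,255)),(p-.0425*y,(255,0,0))):
        u=(proj(n,[q])[0]-[ox,oy]+.5)*4.4; cv2.circle(o,tuple(u.astype(int).tolist()),4,c,1)
    outs.append(o)
cv2.imwrite("pics/e.png",np.hstack(outs))
E
```

```text
[ 0.5351364  -0.21325276  0.14166407] [-4.48570601e-01 -8.93747192e-01 -6.10454187e-04] [-5.62392542e+00  2.03915861e+01 -1.20109907e+01 -3.42735925e-03
 -5.75074684e+01  6.89737215e+01] 2.125
```

View pics/e.png

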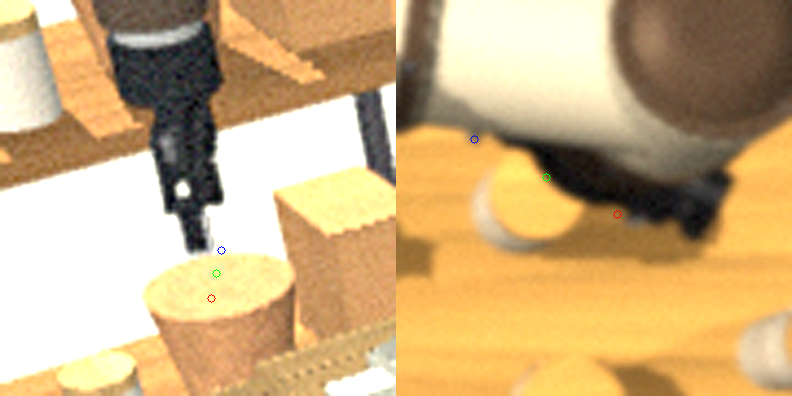

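The side view puts the open fingertips about 11 px above the projection at both poses. I'll close the gripper here in free air and measure the tip numerically.

```bash
cat >> h.py <<'E'
def tip(box=(290,190,370,300)):
    im=bot.get_image("side").astype(int); x0,y0,x1,y1=box; c=im[y0:y1,x0:x1]
    m=(c.max(2)<75)&(c.max(2)-c.min(2)<25); ys,xs=np.nonzero(m)
    for y in np.unique(ys)[-14::2]: print(y+y0,xs[ys==y].min()+x0,xs[ys==y].max()+x0,end=' | ')
    print()
E
python3 -c "
from h import *
tip()"
python3 jog.py '[[0,0,0,0,0,0,0],[0,0,0,0,0,0,0],[0,0,0,0,0,0,0],[0,0,0,0,0,0,0],[0,0,0,0,0,0,0],[0,0,0,0,0,0,0]]'
python3 -c "
from h import *
tip(); p=np.array(bot.sense()['ee_pos']); print(p,proj('side',[p,p-[0,0,.014]]))"
```

```text
228 323 335 | 230 324 335 | 232 325 335 | 234 325 331 | 236 325 330 | 238 325 330 | 240 325 330 | 
time: 2.98
ee_pos: [0.5349, -0.2144, 0.1405]
ee_rot: [[0.893, -0.45, -0.0], [-0.45, -0.893, 0.0], [-0.0, 0.0, -1.0]]
ft_force: [-0.1, 0.2, -0.8]
width: 0.0001
gripper_force: 0.0
223 318 339 | 225 318 339 | 227 320 337 | 229 321 326 | 231 321 326 | 233 321 326 | 235 321 325 | 
[ 0.53488067 -0.21442629  0.14059533] [[321.23692478 243.28598045]
 [321.05531548 247.23393032]]
```

```bash
python3 - <<'E'
from h import *
import cv2
b=cv2.imread("pics/side0.png")[:,:,::-1].astype(int); im=bot.get_image("side").astype(int)
d=np.abs(im-b).sum(2)
for r in range(230,262,1): print(r,d[r,314:332].tolist())
E
```

```text
230 [10, 16, 10, 18, 214, 128, 152, 302, 362, 320, 331, 318, 213, 12, 13, 6, 14, 5]
231 [6, 1, 8, 10, 155, 127, 151, 333, 336, 338, 324, 344, 216, 14, 22, 9, 6, 14]
232 [4, 19, 13, 8, 137, 120, 163, 335, 327, 360, 323, 318, 218, 23, 20, 4, 8, 7]
233 [2, 19, 4, 12, 146, 111, 148, 349, 353, 359, 370, 325, 195, 14, 4, 8, 9, 5]
234 [22, 14, 4, 15, 152, 100, 124, 358, 370, 371, 360, 370, 177, 19, 7, 1, 10, 5]
235 [5, 15, 9, 9, 80, 100, 115, 286, 336, 354, 364, 324, 140, 18, 16, 5, 13, 20]
236 [4, 4, 10, 12, 17, 89, 111, 238, 236, 252, 214, 191, 81, 7, 27, 13, 1, 17]
237 [5, 16, 13, 12, 12, 38, 76, 80, 50, 34, 46, 19, 10, 3, 9, 4, 25, 4]
238 [8, 15, 13, 8, 11, 13, 10, 10, 12, 22, 14, 11, 9, 24, 10, 3, 32, 16]
239 [5, 5, 19, 14, 3, 4, 5, 18, 8, 21, 10, 16, 12, 3, 1, 11, 19, 5]
240 [3, 12, 5, 5, 6, 11, 21, 9, 4, 6, 7, 21, 21, 15, 11, 3, 7, 9]
241 [13, 7, 22, 10, 10, 10, 11, 16, 3, 9, 4, 1, 9, 8, 7, 11, 11, 13]
242 [6, 8, 6, 7, 15, 8, 3, 1, 11, 28, 5, 14, 9, 4, 3, 10, 14, 6]
243 [20, 4, 1, 16, 23, 9, 1, 4, 7, 11, 8, 4, 4, 6, 5, 10, 2, 14]
244 [4, 11, 6, 18, 4, 5, 5, 22, 2, 3, 7, 10, 3, 6, 12,
[... 428 characters left out ...]
 4, 3, 4, 5, 10, 18, 5, 9, 17, 10, 5, 3, 6, 6]
252 [9, 3, 17, 12, 9, 24, 4, 7, 4, 9, 3, 5, 8, 16, 4, 13, 26, 13]
253 [5, 5, 17, 8, 8, 3, 24, 9, 6, 5, 5, 3, 20, 3, 10, 8, 7, 3]
254 [10, 2, 5, 7, 10, 5, 7, 9, 6, 5, 14, 2, 9, 8, 11, 17, 5, 4]
255 [23, 10, 3, 6, 4, 7, 17, 2, 11, 7, 9, 18, 1, 4, 0, 14, 4, 25]
256 [10, 13, 7, 8, 7, 2, 12, 10, 17, 3, 8, 2, 7, 1, 8, 15, 7, 5]
257 [15, 3, 3, 17, 5, 6, 5, 9, 16, 8, 10, 8, 13, 6, 8, 9, 5, 7]
258 [18, 7, 6, 6, 7, 6, 14, 4, 4, 13, 8, 2, 4, 6, 14, 6, 4, 4]
259 [5, 8, 17, 17, 13, 13, 7, 11, 5, 14, 26, 25, 18, 27, 22, 3, 5, 11]
260 [4, 4, 5, 14, 4, 11, 7, 11, 6, 16, 6, 7, 9, 5, 12, 7, 16, 7]
261 [18, 19, 9, 8, 4, 23, 7, 3, 8, 19, 12, 7, 11, 9, 12, 2, 2, 14]
```

```bash
python3 jog.py '[[0.004,0.0055,0,0,0,0,0.085],[0.004,0.0055,0,0,0,0,0.085],[0.004,0.0055,0,0,0,0,0.085],[0.004,0.0055,0,0,0,0,0.085],[0.004,0.0055,0,0,0,0,0.085],[0.004,0.0055,0,0,0,0,0.085],[0.004,0.0055,0.04,0,0,0,0.085],[0.004,0.0055,0.08,0,0,0,0.085],[0.004,0.0055,0.085,0,0,0,0.085],[0.004,0.0055,0.085,0,0,0,0.085]]'
python3 - <<'E'
from h import *
import cv2
im=bot.get_image("side")[210:300,280:370]; t=bot.get_image("top")[160:250,320:410]
cv2.imwrite("pics/f.png",np.hstack([np.clip(cv2.resize(a,None,fx=4.4,fy=4.4,interpolation=2)*1.6,0,255).astype('uint8')[:,:,::-1] for a in (im,t)]))
tip((290,200,370,300))
p=np.array(bot.sense()['ee_pos']);y=np.array(bot.sense()["ee_rot"])[:,1]; print(p,proj('side',[p,p+.0425*y]),bot.sense()["width"])
E
```

```text
time: 4.32
ee_pos: [0.5367, -0.2214, 0.0564]
ee_rot: [[0.893, -0.45, 0.001], [-0.45, -0.893, -0.001], [0.001, 0.0, -1.0]]
ft_force: [0.2, -0.6, 0.2]
width: 0.0852
gripper_force: 0.0
254 325 335 | 256 325 336 | 258 326 336 | 260 327 332 | 262 327 332 | 264 327 331 | 266 327 331 | 
[ 0.53739587 -0.22135029  0.0575016 ] [[322.49895304 266.8800937 ]
 [326.83413114 276.93272941]] 0.08523371467347923
```

View pics/f.png

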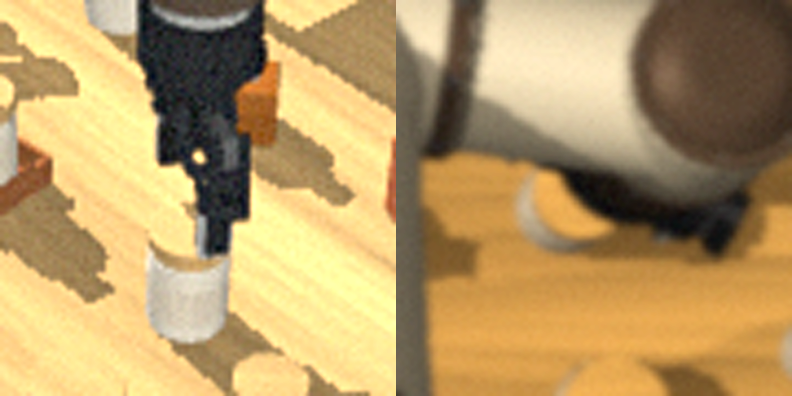

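The open fingertip is at about (329,267), level with the lid's rim. It is still about 33 mm higher than the tool data imply. Going 25 mm lower is safe on either reading.

```bash
python3 jog.py '[[0,0,0.025,0,0,0,0.085],[0,0,0.025,0,0,0,0.085],[0,0,0.025,0,0,0,0.085]]'
python3 - <<'E'
from h import *
tip((290,200,370,310))
p=np.array(bot.sense()['ee_pos']);y=np.array(bot.sense()["ee_rot"])[:,1]; print(p,proj('side',[p,p+.0425*y]))
im=bot.get_image("side").astype(int)
for r in range(264,292,2): print(r,im[r,312:336].sum(1).tolist())
E
```

```text
time: 4.85
ee_pos: [0.5369, -0.2213, 0.0319]
ee_rot: [[0.893, -0.45, 0.002], [-0.45, -0.893, -0.001], [0.002, -0.0, -1.0]]
ft_force: [-0.1, -0.3, 0.8]
width: 0.085
gripper_force: 0.0
261 325 335 | 263 324 335 | 265 325 335 | 267 326 332 | 269 326 331 | 271 326 331 | 273 326 331 | 
[ 0.53700602 -0.22131672  0.03201586] [[322.05992586 273.57608925]
 [326.33431818 283.69451805]]
264 [379, 334, 335, 428, 422, 427, 414, 410, 411, 417, 433, 435, 209, 74, 96, 64, 93, 73, 73, 85, 81, 94, 52, 84]
266 [402, 398, 298, 265, 324, 403, 427, 430, 424, 414, 428, 417, 277, 321, 148, 95, 91, 95, 71, 78, 90, 78, 112, 152]
268 [375, 419, 418, 304, 242, 258, 257, 273, 296, 308, 337, 363, 336, 328, 133, 73, 70, 76, 72, 119, 314, 432, 455, 427]
270 [399, 458, 381, 368, 407, 327, 307, 286, 283, 297, 312, 301, 258, 324, 162, 76, 86, 72, 65, 128, 400, 434, 424, 433]
272 [375, 383, 362, 353, 359, 360, 389, 394, 401, 420, 433, 409, 275, 323, 140, 55, 67, 53, 62, 166, 415, 451, 435, 428]
274 [390, 374, 350, 346, 359, 374, 376, 377, 406, 403, 396, 410, 383, 317, 204, 159, 176, 202, 213, 243, 380, 428, 419, 432]
2
[... 298 characters left out ...]
 394, 382, 377, 373, 362, 369, 350, 368, 354, 331, 293, 410, 400, 411, 407]
282 [390, 391, 351, 334, 357, 363, 375, 375, 369, 368, 388, 382, 359, 386, 372, 360, 371, 373, 324, 266, 241, 230, 264, 396]
284 [375, 385, 341, 346, 370, 380, 384, 379, 393, 394, 394, 388, 400, 398, 398, 391, 373, 349, 268, 229, 242, 235, 233, 251]
286 [389, 392, 390, 380, 273, 342, 386, 383, 411, 398, 406, 413, 407, 393, 385, 378, 286, 246, 227, 234, 235, 226, 229, 223]
288 [381, 406, 377, 399, 393, 397, 373, 241, 218, 225, 221, 235, 229, 228, 220, 242, 256, 248, 252, 248, 239, 248, 231, 232]
290 [383, 377, 378, 355, 383, 384, 393, 383, 270, 259, 214, 239, 231, 216, 235, 235, 230, 225, 244, 251, 242, 243, 249, 233]
```

```bash
python3 jog.py '[[0,0,0.014,0,0,0,0.085],[0,0,0.014,0,0,0,0.085],[0,0,0.014,0,0,0,0.0],[0,0,0.014,0,0,0,0.0],[0,0,0.014,0,0,0,0.0],[0,0,0.014,0,0,0,0.0],[0,0,0.014,0,0,0,0.0],[0,0,0.014,0,0,0,0.0]]'
python3 - <<'E'
from h import *
tip((290,200,370,310))
p=np.array(bot.sense()['ee_pos']);y=np.array(bot.sense()["ee_rot"])[:,1]; print(p,proj('side',[p,p+.03*y]))
E
```

```text
time: 5.95
ee_pos: [0.5366, -0.2212, 0.0171]
ee_rot: [[0.893, -0.45, 0.001], [-0.45, -0.893, -0.0], [0.001, -0.0, -1.0]]
ft_force: [1.2, 0.5, 2.9]
width: 0.0523
gripper_force: 63.0
263 322 334 | 265 322 333 | 267 323 333 | 269 324 332 | 271 324 329 | 273 324 329 | 275 324 328 | 
[ 0.53654747 -0.22119435  0.01703676] [[321.72411579 277.45897459]
 [324.68921735 284.57050492]]
```

Gripped at 52 mm. Next I lift it, then carry it across and turn it.

```bash
python3 jog.py '[[0,0,-0.03,0,0,0,0],[0,0,-0.08,0,0,0,0],[0,0,-0.14,0,0,0,0],[0,0,-0.19,0,0,0,0],[0,0,-0.19,0,0,0,0]]'
python3 jog.py '[[-0.03,-0.045,0,0,0,9,0],[-0.06,-0.09,0,0,0,19,0],[-0.095,-0.145,0,0,0,29,0],[-0.13,-0.2,0,0,0,39,0],[-0.16,-0.25,0,0,0,49,0],[-0.173,-0.267,0,0,0,57.1,0],[-0.173,-0.267,0,0,0,57.1,0],[-0.173,-0.267,0,0,0,57.1,0]]'
python3 - <<'E'
from h import *
import cv2
s=bot.get_image("side")[120:270,200:330]; t=bot.get_image("top")[150:260,200:320]
f=lambda a,k:np.clip(cv2.resize(a,None,fx=k,fy=k,interpolation=2)*1.6,0,255).astype('uint8')[:,:,::-1]
a=f(s,3);b=f(t,3); o=np.zeros((450,750,3),'uint8'); o[:450,:390]=a; o[:330,390:]=b
p=np.array(bot.sense()['ee_pos'])
cv2.imwrite("pics/g.png",o)
print(p, proj("side",[p]),proj("top",[p]),bot.sense()["width"])
E
```

```text
time: 6.62
ee_pos: [0.5378, -0.2215, 0.2106]
ee_rot: [[0.893, -0.45, 0.008], [-0.45, -0.893, -0.001], [0.008, -0.002, -1.0]]
ft_force: [0.1, -0.2, -3.0]
width: 0.0524
gripper_force: 63.3
time: 7.62
ee_pos: [0.5005, 0.0947, 0.205]
ee_rot: [[0.108, -0.994, -0.004], [-0.994, -0.108, -0.001], [0.001, 0.004, -1.0]]
ft_force: [0.1, 0.2, -1.9]
width: 0.0526
gripper_force: 63.4
[0.50112607 0.09412452 0.20566089] [[245.55594675 182.86193648]] [[229.22725387 206.94867249]] 0.05232386493124796
```

View pics/g.png

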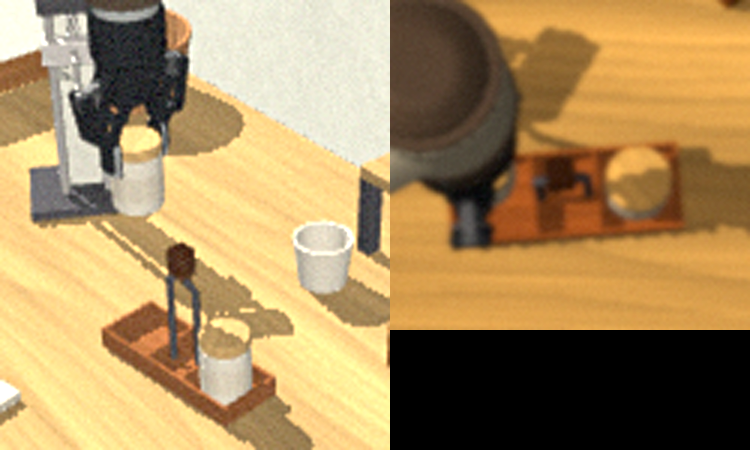

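The held candle hangs upright. In the side view its axis is at col 246, lid centre at row 167 and bottom edge at row 191. The carrier's left place is still empty. I'll compare with the model.

```bash
python3 - <<'E'
from h import *
p=np.array(bot.sense()['ee_pos']); th=np.linspace(0,6.28,90)
for zz in(p[2]-.017,p[2]+.059):
    e=proj("side",np.c_[p[0]+.027*np.cos(th),p[1]+.027*np.sin(th),0*th+zz]); print(e.min(0).round(1),e.max(0).round(1))
print("obs x 237.5-254.2, bottom 191.2, lid top ~163")
# packed candle check: obs side x 266.5..283.8(centre 275), bottom 254
c=place([.5088,.0334,0,np.radians(6.1)],[(0,-.062,.006)])[0]
e=proj("side",np.c_[c[0]+.027*np.cos(th),c[1]+.027*np.sin(th),0*th+c[2]]);print(e.min(0).round(1),e.max(0).round(1))
go([.5022,.0945,.09],6.1); go([.5022,.0945,.023],6.1)
E
```

```text
[237.2 183.1] [254.6 192.2]
[235.4 161.8] [253.3 170.5]
obs x 237.5-254.2, bottom 191.2, lid top ~163
[266.6 245.2] [283.6 256.1]
shift [-0.0003 -0.0014  0.1157] len 0.116 rot [ 0.12 -0.04  0.  ] j [ 29.  11. -15.  -0. -64. -23.]
shift [-0.0004 -0.0015  0.1827] len 0.183 rot [ 0.12 -0.04  0.  ] j [ 29.  11. -15.  -0. -64. -23.]
```

```bash
python3 jog.py '[[0,-0.0015,0.05,0,0,0,0],[0,-0.0015,0.1,0,0,0,0],[0,-0.0015,0.14,0,0,0,0],[0,-0.0015,0.165,0,0,0,0],[0,-0.0015,0.175,0,0,0,0],[0,-0.0015,0.179,0,0,0,0],[0,-0.0015,0.179,0,0,0,0]]'; python3 -c "
from h import *
go([.5022,.0945,.023],6.1)"
```

```text
time: 8.6
ee_pos: [0.5038, 0.0954, 0.0284]
ee_rot: [[0.107, -0.994, 0.001], [-0.994, -0.107, 0.001], [-0.0, -0.002, -1.0]]
ft_force: [0.8, -0.6, -1.0]
width: 0.0525
gripper_force: 63.6
shift [0.0007 0.0017 0.0054] len 0.006 rot [-0.09  0.03  0.04] j [ 29.  23. -28.   0. -39. -23.]
```

```bash
python3 jog.py '[[0,0.001,0.003,0,0,0,0],[0,0.001,0.005,0,0,0,0],[0,0.001,0.005,0,0,0,0]]'; python3 jog.py '[[0,0,0,0,0,0,0.07],[0,0,0,0,0,0,0.07],[0,0,0,0,0,0,0.07],[0,0,0,0,0,0,0.085],[0,0,0,0,0,0,0.085],[0,0,-0.04,0,0,0,0.085],[0,0,-0.1,0,0,0,0.085],[0,0,-0.16,0,0,0,0.085],[0,0,-0.2,0,0,0,0.085],[0,0,-0.2,0,0,0,0.085]]'; python3 -c "
from h import *
go([.5022,.0945,.023],6.1)"
```

```text
time: 8.98
ee_pos: [0.5024, 0.0955, 0.0231]
ee_rot: [[0.108, -0.994, 0.001], [-0.994, -0.108, 0.0], [-0.0, -0.001, -1.0]]
ft_force: [-0.4, -0.2, 0.2]
width: 0.0524
gripper_force: 63.6
time: 10.22
ee_pos: [0.504, 0.096, 0.2265]
ee_rot: [[0.108, -0.994, 0.008], [-0.994, -0.108, 0.004], [-0.003, -0.008, -1.0]]
ft_force: [0.5, 0.8, -0.9]
width: 0.0849
gripper_force: 0.0
shift [0.0019 0.0037 0.2035] len 0.204 rot [-0.47  0.15  0.07] j [ 29.  10. -14.   0. -66. -23.]
```

```bash
python3 - <<'E'
from h import *
s=bot.sense();R=np.array(s["ee_rot"]);print(s["ee_pos"],(R.T@(np.array([.5088,.0334,.17])-s["ee_pos"])).round(4))
import cv2
b=cv2.imread("pics/side0.png")[:,:,::-1].astype(int); im=bot.get_image("side").astype(int)
d=np.abs(im-b).sum(2)[222:262,234:294]>90
for r in d[::2]: print("".join(".#"[v] for v in r))
E
```

```text
[0.50403039 0.09601499 0.22654633] [0.0629 0.0025 0.0564]Traceback (most recent call last):
  File "<stdin>", line 6, in <module>
  File "<stdin>", line 6, in <genexpr>
TypeError: string indices must be integers, not 'numpy.bool'
```

```bash
python3 jog.py '[[0.03,0.001,0,0,0,-9,0.085],[0.063,0.001,0,0,0,-19,0.085],[0.063,0.001,0,0,0,-29,0.085],[0.063,0.001,0,0,0,-39,0.085],[0.063,0.001,0,0,0,-49,0.085],[0.063,0.001,0,0,0,-59,0.085],[0.063,0.001,0,0,0,-69,0.085],[0.063,0.001,0,0,0,-79,0.085],[0.063,0.001,0,0,0,-89,0.085],[0.063,0.001,0,0,0,-90,0.085]]'; python3 jog.py '[[0,0,0.02,0,0,0,0.085],[0,0,0.05,0,0,0,0.085],[0,0,0.05,0,0,0,0.085]]'; python3 -c "
from h import *
go([.5088,.0334,.111],96.1)
p=np.array(bot.sense()['ee_pos']);y=np.array(bot.sense()['ee_rot'])[:,1]
print(p,proj('side',[p,p+.05*y,p-.05*y,[.5088,.0334,.158]])); tip((225,120,330,225))
"
```

```text
time: 11.52
ee_pos: [0.507, 0.0323, 0.2208]
ee_rot: [[0.994, 0.106, -0.003], [0.106, -0.994, -0.001], [-0.004, 0.001, -1.0]]
ft_force: [-0.1, 0.7, -0.5]
width: 0.0852
gripper_force: 0.0
time: 11.9
ee_pos: [0.5058, 0.0319, 0.1698]
ee_rot: [[0.994, 0.105, -0.007], [0.105, -0.994, -0.002], [-0.007, 0.001, -1.0]]
ft_force: [-0.3, 0.7, -0.1]
width: 0.0847
gripper_force: 0.0
shift [ 0.0036 -0.0013  0.0588] len 0.059 rot [ 0.08  0.41 -0.08] j [ 22.  13. -19.  -0. -59.  74.]
[0.50576011 0.03185618 0.16980752] [[259.22442586 200.52650395]
 [270.54336683 206.91000645]
 [248.39422841 194.41863638]
 [259.88736048 203.18216915]]
211 256 257 | 213 256 263 | 215 256 264 | 217 256 265 | 219 256 265 | 221 256 266 | 223 256 265 |
```

```bash
python3 - <<'E'
from h import *
import cv2
b=cv2.imread("pics/side0.png")[:,:,::-1].astype(int); im=bot.get_image("side").astype(int)
d=np.abs(im-b).sum(2)>80
print("rows from 176, cols from 230")
for r in range(176,262,2): print(r,"".join(".#"[int(v)] for v in d[r,230:295]))
E
```

```text
rows from 176, cols from 230
176 .................######........##################................
178 ..................#####.........######..####.####................
180 ................#######...........################...............
182 .................######............##############................
184 ..................#..................##########..................
186 ....................................########.....................
188 ....................................########.....................
190 ....................................########.....................
192 .....................................#######.....................
194 .....................................#####.......................
196 .................................................................
198 .................................................................
200 .................................................................
202 .................................................................
204 .................................................................
206 .................
[... 1238 characters left out ...]

242 ..................................##.............................
244 ...........................#.###.................................
246 .................................................................
248 .................................................................
250 .................................................................
252 .................................................................
254 .................................................................
256 .................................................................
258 .................................................................
260 .................................................................
```

```bash
python3 jog.py '[[0.003,-0.001,0.03,0,0.4,0,0.085],[0.003,-0.001,0.055,0,0.4,0,0.085],[0.003,-0.001,0.062,0,0.4,0,0.085],[0.003,-0.001,0.062,0,0.4,0,0.085]]'; python3 -c "
from h import *
go([.5088,.0334,.108],96.1)"
```

```text
time: 12.5
ee_pos: [0.5115, 0.034, 0.1115]
ee_rot: [[0.994, 0.107, 0.008], [0.107, -0.994, 0.001], [0.008, 0.0, -1.0]]
ft_force: [0.2, -0.6, 0.2]
width: 0.0849
gripper_force: 0.0
shift [-0.0028  0.0003  0.0034] len 0.004 rot [ 0.   -0.47  0.05] j [ 22.  16. -23.   0. -50.  74.]
```

```bash
python3 jog.py '[[0,0,0,0,0,0,0.085],[0,0,0,0,0,0,0.085]]'; python3 - <<'E'
from h import *
import cv2
go([.5088,.0334,.108],96.1)
b=cv2.imread("pics/side0.png")[:,:,::-1].astype(int); im=bot.get_image("side").astype(int)
d=np.abs(im-b).sum(2)>80
for r in range(194,220,1): print(r,"".join(".#"[int(v)] for v in d[r,235:290]))
E
```

```text
time: 12.75
ee_pos: [0.5114, 0.034, 0.1117]
ee_rot: [[0.994, 0.107, 0.009], [0.107, -0.994, 0.001], [0.009, -0.0, -1.0]]
ft_force: [-0.2, 0.2, 0.2]
width: 0.0849
gripper_force: 0.0
shift [-0.0027  0.0003  0.0036] len 0.005 rot [-0.02 -0.52  0.06] j [ 22.  16. -23.   0. -50.  74.]
194 ............########.......#######.##########..........
195 .............#######........######..#########..........
196 ..............######..........#####.#########..........
197 ..............######...........###############.........
198 ..............#####............###############.........
199 ..............####..............#############..........
200 ..............#.................############...........
201 .................................##########............
202 .................................########..............
203 ................................########...............
204 .................................#######...............
205 ................................########...............
206 ................................#########..............
207 .................................########..............
208 .................................#######...............
209 ...................................#####...............
210 ...................................####................
211 ................###....................................
212 .................###...................................
213 ...................#...................................
214 .......................................................
215 .......................................................
216 .......................................................
217 .......................................................
218 .......................................................
219 ......##.......#..###..................................
```

```bash
python3 jog.py '[[-0.0025,0,0.0055,0,-0.5,0,0.085],[-0.0025,0,0.0055,0,-0.5,0,0.05],[-0.0025,0,0.0055,0,-0.5,0,0.03],[-0.0025,0,0.0055,0,-0.5,0,0],[-0.0025,0,0.0055,0,-0.5,0,0],[-0.0025,0,0.0055,0,-0.5,0,0],[-0.0025,0,0.0055,0,-0.5,0,0],[-0.0025,0,0.0055,0,-0.5,0,0]]'; python3 - <<'E'
from h import *
import cv2
go([.5088,.0334,.106],96.1)
b=cv2.imread("pics/side0.png")[:,:,::-1].astype(int); im=bot.get_image("side").astype(int)
d=np.abs(im-b).sum(2)>80
for r in range(200,220,1): print(r,"".join(".#"[int(v)] for v in d[r,235:290]))
E
```

```text
time: 13.8
ee_pos: [0.5087, 0.034, 0.1052]
ee_rot: [[0.994, 0.107, -0.001], [0.107, -0.994, 0.0], [-0.001, -0.001, -1.0]]
ft_force: [-0.4, 4.2, -0.1]
width: 0.021
gripper_force: 62.1
shift [ 0.0001  0.0006 -0.0008] len 0.001 rot [-0.03  0.05  0.07] j [ 22.  17. -24.  -0. -50.  74.]
200 ..................#.##################.................
201 ..................#.##################.................
202 ....................###....#########...................
203 ....................#........#####.....................
204 .......................#..#..####......................
205 .........................###.####......................
206 .........................###..###......................
207 .........................###..###......................
208 ..........................##..###......................
209 ..........................##..###......................
210 ..........................##.###.......................
211 ................####......##.###.......................
212 .................####.....##...........................
213 ...................##..#...##..........................
214 ....................#..................................
215 ....................#..................................
216 ....................#..................................
217 ....................#..#...............................
218 ......#........#.......................................
219 ......##.......#..###..................................
```

```bash
python3 jog.py '[[0,0,-0.015,0,0,0,0],[0,0,-0.04,0,0,0,0],[0,0,-0.075,0,0,0,0],[0,0,-0.105,0,0,0,0],[0,0,-0.113,0,0,0,0],[0,0,-0.113,0,0,0,0],[0,0,-0.113,0,0,0,0]]'; python3 jog.py '[[0.004,-0.02,0,0,0,-5,0],[0.008,-0.045,0,0,0,-12,0],[0.013,-0.07,0,0,0,-19,0],[0.018,-0.095,0,0,0,-27,0],[0.023,-0.12,0,0,0,-35,0],[0.028,-0.145,0,0,0,-42,0],[0.032,-0.17,0,0,0,-48,0],[0.037,-0.19,0,0,0,-53,0],[0.037,-0.195,0,0,0,-54.3,0],[0.037,-0.195,0,0,0,-54.3,0]]'; python3 - <<'E'
from h import *
go([.525,.232,.2172],150.4)
# in scale frame
p=np.array(bot.sense()["ee_pos"]);a=np.radians(60.4);print(p,((p[:2]-[.5686,.305])@np.array([[np.cos(a),-np.sin(a)],[np.sin(a),np.cos(a)]])).round(4))
print(bot.sense()["width"],bot.sense()["ft_force"],bot.sense()["ft_torque"])
E
```

```text
time: 14.72
ee_pos: [0.5071, 0.0332, 0.2161]
ee_rot: [[0.994, 0.107, -0.006], [0.107, -0.994, -0.001], [-0.006, 0.0, -1.0]]
ft_force: [-0.0, -0.2, -6.7]
width: 0.0212
gripper_force: 61.2
time: 15.98
ee_pos: [0.5237, 0.231, 0.2167]
ee_rot: [[0.494, 0.87, -0.004], [0.87, -0.494, -0.002], [-0.004, -0.003, -1.0]]
ft_force: [0.3, 0.0, -6.7]
width: 0.0211
gripper_force: 61.2
shift [ 0.0016  0.0006 -0.0005] len 0.002 rot [-0.15  0.23  0.03] j [ 40.  17.  -6.  -0. -68. 110.]
[0.52369165 0.23095213 0.21672137] [-0.0866  0.0025]
0.021139464394724892 [ 0.25860461  0.0450786  -6.74191819] [-0.06240961  0.00662723  0.08271396]
```

```bash
python3 - <<'E'
from h import *
import cv2
s=bot.get_image("side");t=bot.get_image("top");np.save("pics/s.npy",s)
p=np.array(bot.sense()["ee_pos"]);z0=p[2]-.1052
car=[p[0],p[1],z0,np.radians(60.4)];q=[.5686,.305,0,np.radians(60.4)]
f=lambda a,x,y,w,h,k:np.ascontiguousarray(np.clip(cv2.resize(a[y:y+h,x:x+w],None,fx=k,fy=k,interpolation=2)*1.7,0,255).astype('uint8')[:,:,::-1])
A=f(s,180,95,100,125,4);B=f(t,80,110,130,125,3)
def dot(o,n,x,y,k,P,c):
    for u in proj(n,P): cv2.circle(o,tuple(((u-[x,y]+.5)*k).astype(int).tolist()),3,c,1)
hk=place(q,[(-.026,0,.218),(0,0,.2),(.097,0,.22)]);cb=place(car,[(0,0,.122),(0,.02,.112),(0,-.02,.112),(.037,.099,.024),(.037,-.099,.024),(-.037,.099,.024),(-.037,-.099,.024)])
for o,n,x,y,k in((A,"side",180,95,4),(B,"top",80,110,3)):
    dot(o,n,x,y,k,hk,(0,255,0));dot(o,n,x,y,k,cb,(0,0,255))
out=np.zeros((500,790,3),'uint8');out[:,:400]=A;out[:375,400:]=B;cv2.imwrite("pics/k.png",out)
E
```

```text
(no output)
```

View pics/k.png

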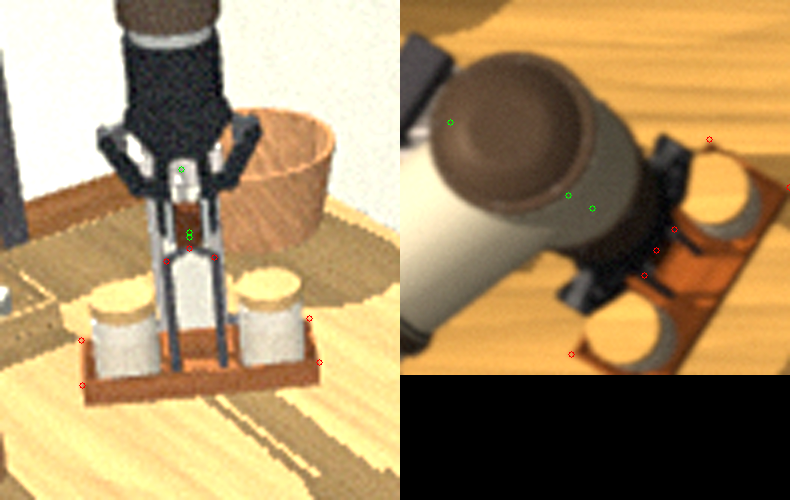

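The side half shows the carrier level with both candles seated, the bar peak at about (228,157) and within 1 px of the model. The hook lies straight behind it, in line with the window between the uprights. I'll thread it in, keeping the height.

```bash
python3 jog.py '[[0.015,-0.002,0,0,0,0,0],[0.035,-0.002,0,0,0,0,0],[0.055,-0.002,0,0,0,0,0],[0.075,-0.002,0,0,0,0,0],[0.087,-0.002,0,0,0,0,0],[0.09,-0.002,0,0,0,0,0],[0.09,-0.002,0,0,0,0,0],[0.09,-0.002,0,0,0,0,0]]'; cat >> h.py <<'E'
def sc():
    s=bot.sense();p=np.array(s["ee_pos"]);a=np.radians(60.4);print(p,((p[:2]-[.5686,.305])@np.array([[np.cos(a),-np.sin(a)],[np.sin(a),np.cos(a)]])).round(4),"bar under",round(p[2]+.0128,4),np.round(s["ft_force"],2),np.round(s["ft_torque"],2),s["width"])
E
python3 -c "
from h import *
sc()"
```

```text
time: 17.08
ee_pos: [0.5668, 0.3101, 0.2181]
ee_rot: [[0.494, 0.87, -0.002], [0.87, -0.494, -0.0], [-0.001, -0.002, -1.0]]
ft_force: [0.2, 0.0, -7.1]
width: 0.0214
gripper_force: 61.2
[0.56679945 0.31012287 0.21809941] [0.0036 0.0041] bar under 0.2309 [ 0.18  0.   -7.12] [0.03 0.03 0.04] 0.02139135847952067
```

```bash
python3 jog.py '[[0,0,0.006,0,0,0,0],[0,0,0.014,0,0,0,0],[0,0,0.022,0,0,0,0],[0,0,0.028,0,0,0,0],[0,0,0.033,0,0,0,0],[0,0,0.037,0,0,0,0],[0,0,0.04,0,0,0,0],[0,0,0.04,0,0,0,0],[0,0,0.04,0,0,0,0]]'; python3 -c "
from h import *
sc()"
```

```text
time: 18.2
ee_pos: [0.5671, 0.3107, 0.1784]
ee_rot: [[0.493, 0.87, -0.001], [0.87, -0.493, -0.0], [-0.001, -0.001, -1.0]]
ft_force: [-0.4, -1.3, -5.2]
width: 0.0214
gripper_force: 61.5
[0.56714373 0.31066968 0.178368  ] [0.0042 0.0041] bar under 0.1912 [-0.37 -1.33 -5.21] [-0.28  0.09  0.03] 0.021381027869412424
```

```bash
python3 jog.py '[[0,0,0.004,0,0,0,0],[0,0,0.008,0,0,0,0],[0,0,0.012,0,0,0,0],[0,0,0.016,0,0,0,0],[0,0,0.019,0,0,0,0],[0,0,0.022,0,0,0,0],[0,0,0.023,0,0,0,0],[0,0,0.023,0,0,0,0],[0,0,0.023,0,0,0,0]]'; python3 -c "
from h import *
sc()"
```

```text
time: 19.32
ee_pos: [0.5674, 0.3108, 0.1554]
ee_rot: [[0.493, 0.87, -0.001], [0.87, -0.493, 0.0], [-0.0, -0.001, -1.0]]
ft_force: [1.7, -1.9, 0.3]
width: 0.0212
gripper_force: 62.2
[0.5673814  0.31078345 0.15535274] [0.0044 0.0039] bar under 0.1682 [ 1.75 -1.88  0.35] [-0.65 -0.84  0.01] 0.021197905096664988
```

The weight is on the hook, but there is about 2.5 N sideways. The hook is off the bar's peak on the −y side, so I'll shift the carrier towards −y.

```bash
for i in 1 2; do python3 jog.py '[[0,0.0015,0,0,0,0,0],[0,0.003,0,0,0,0,0],[0,0.003,0,0,0,0,0],[0,0.003,0,0,0,0,0]]' >/dev/null; python3 -c "
from h import *
sc()"; done
```

```text
[0.56846403 0.31000695 0.15450892] [0.0043 0.0026] bar under 0.1673 [-4.31  3.23  0.37] [1.1 1.3 0. ] 0.020734205762536307
[0.56955743 0.30917214 0.1539423 ] [0.0041 0.0012] bar under 0.1667 [-7.76  6.04  0.04] [ 1.77  2.42 -0.03] 0.020934205877062455
```

```bash
python3 jog.py '[[0,-0.002,0,0,0,0,0],[0,-0.004,0,0,0,0,0],[0,-0.004,0,0,0,0,0],[0,-0.004,0,0,0,0,0]]' >/dev/null; python3 -c "
from h import *
sc()"
```

```text
[0.56889077 0.30964316 0.15497498] [0.0042 0.002 ] bar under 0.1678 [-2.22  0.19 -0.85] [ 0.37  0.42 -0.01] 0.02103972907521734
```

```bash
python3 jog.py '[[0,-0.001,0.001,0,0,0,0],[0,-0.001,0.003,0,0,0,0],[0,-0.001,0.003,0,0,0,0],[0,-0.001,0.003,0,0,0,0]]' >/dev/null; python3 -c "
from h import *
sc()"
```

```text
[0.56833352 0.31005822 0.15220149] [0.0043 0.0027] bar under 0.165 [ 1.11 -0.82  0.22] [-0.24 -0.57 -0.01] 0.020608912159942334
```

```bash
python3 jog.py '[[0,0,0,0,0,0,0.024],[0,0,0,0,0,0,0.03],[0,0,0,0,0,0,0.04],[0,0,0,0,0,0,0.05],[0,0,0,0,0,0,0.06],[0,0,0,0,0,0,0.06],[0,0,0,0,0,0,0.06]]'; python3 -c "
from h import *
sc()"
```

```text
time: 22.2
ee_pos: [0.5678, 0.3102, 0.1519]
ee_rot: [[0.493, 0.87, -0.002], [0.87, -0.493, -0.0], [-0.001, -0.001, -1.0]]
ft_force: [0.5, -0.8, 0.2]
width: 0.0603
gripper_force: 0.0
[0.56782009 0.31019636 0.15194836] [0.0041 0.0032] bar under 0.1647 [ 0.49 -0.77  0.2 ] [ 0.05 -0.02  0.  ] 0.06033087254586206
```

```bash
python3 jog.py '[[0,0,-0.01,0,0,0,0.06],[0,0,-0.03,0,0,0,0.06],[0,0,-0.06,0,0,0,0.06],[0,0,-0.1,0,0,0,0.06],[-0.03,0,-0.15,0,0,0,0.06],[-0.03,0,-0.15,0,0,0,0.06],[-0.03,0,-0.15,0,0,0,0.06],[-0.03,0,-0.15,0,0,0,0.06],[-0.03,0,-0.15,0,0,0,0.06],[-0.03,0,-0.15,0,0,0,0.06]]'; python3 - <<'E'
from h import *
a=bot.get_image("side").astype(int);np.save("pics/m.npy",a)
# candle lids / wall silhouette: model at hang pose
car=place([.5686+.0005,.305+.004,.165-.118,np.radians(60.4)],[(0,.062,.082),(0,-.062,.082),(-.037,.099,.024),(-.037,-.099,.024),(0,0,.158)])
print(proj("side",car).round(1).tolist())
w=(a.min(2)>a.max(2)*.8)&(a.max(2)>95)
for r in range(140,205,2): print(r,"".join("W" if w[r,c] else ("r" if a[r,c,0]>1.9*a[r,c,2] and a[r,c,0]<150 else ".#"[int(a[r,c].max()<60)]) for c in range(190,275)))
E
```

```text
time: 23.45
ee_pos: [0.5533, 0.2842, 0.3011]
ee_rot: [[0.493, 0.87, -0.003], [0.87, -0.493, -0.001], [-0.002, -0.002, -1.0]]
ft_force: [-0.3, -0.1, -0.1]
width: 0.06
gripper_force: 0.0
[[210.6, 172.8], [245.3, 169.6], [202.1, 193.0], [257.4, 187.7], [226.2, 152.1]]
140 WWWWWWWWWW...rrrrrrrrrrrr.WW.WW.....WWWWW.WWWW.rrrrrrrrrrrrrrrrrrrrrrrr.WWWWWWWWWWWWW
142 WWWW...rrrrrrrrrrrrrrrrr.WWWWWWWWWWWWWWWWWWWWW.rrrrrrrrrrrrrrrrrrrr.rrr.WWWWWWWWWWWWW
144 .rrrrrrrrrrrrrrrrrrrrrrr.WWWWWWWWWWWWWWWWWWWWW.rrrrrrrrrrr.rrrrrr..r.rrr..WWWWWWWWWWW
146 rrrrrrrrrrrrrrrrrrrrrrrr.WWWWWWWWWWW.WWWWWWWWWWrrrrrrrrrrrrrrrrrrrrrr.r.......WWWWWWW
148 rrrrrrrrrrrrrrrrrrr.r..r.WWWWWWWWWWWWWWWWWWWWWWrrrrrrrrrrrrrrrrrrrrrrrr.r........WWWW
150 rrrrrrrrrrrrr..r..r....rr.WWW.WWWWW....WWWWW..rrrrrrrrrrrrrrrrrrrrrrrr.r..r..........
152 rrrrrrr.rr....r.rrr..r...r.WW.WWW.rrrrrrWWWWW.rrrrrrrrrrrrrrrrrrrrr.rrr.r..r.rr.r....
154 rr..r.....rrr.r...r.r..rr.r.WWWWWW.rrrr.WWWWW.rrrrrrrrr.rrrrrrrrrrrrr..rr..r.r.rrr.r.
156 rr.rr..rrr.rr.......r..r.r..WWWWWW#rrrr.WWWWW.rrrrrrrrrrrrrrrrrrrr....rr..r..r....rr.
158 .r..rr...rr.r.r.rr.r
[... 1435 characters left out ...]
.WWWWW.........rrrrrrrrrrrrrrrrrrrrrrrrrrrrrrrrrrrrr..................
192 ............rrrrrrrrrrrrrrrrrrrrrrrrrrrrrrrrrrrrrrrrrrrrrrrrrrrrrrrr.................
194 ............rrrrrrrrrrrrrrrrrrrrrrrrrrrrrrrrrrrrrrrrrrrrrrr..........................
196 ............rrrrrrrrrrrrrrrrrrr..............r.....r......rr..rr.....................
198 ..............................................r.r.r..r..rrrr.r..r....................
200 .................................................r.r......r...r..r..r..r.rr..........
202 ...................................................rrr..r.r..r..rr....r..r..r........
204 ..................................r...rr..rrrr.r......r....rr..rrr.......rrrrrr......
```

It hangs level with both candles in place. I'll let it settle and check that it is still.

```bash
for i in 1 2 3; do python3 jog.py '[[0,0,0,0,0,0,0.06],[0,0,0,0,0,0,0.06],[0,0,0,0,0,0,0.06],[0,0,0,0,0,0,0.06],[0,0,0,0,0,0,0.06],[0,0,0,0,0,0,0.06],[0,0,0,0,0,0,0.06],[0,0,0,0,0,0,0.06],[0,0,0,0,0,0,0.06],[0,0,0,0,0,0,0.06]]' >/dev/null; done; python3 - <<'E'
from h import *
import cv2
m=np.load("pics/m.npy"); f=[bot.get_image("side").astype(int) for _ in range(8)]
c=lambda x:cv2.GaussianBlur(x[145:200,195:265].astype(np.float32),(5,5),0)
print([float(np.abs(c(x)-c(f[0])).max().round(1)) for x in [m]+f])
b=cv2.imread("pics/side0.png")[:,:,::-1].astype(int);d=np.abs(f[0]-b).sum(2)
for n,(x,y) in dict(cup=(307,206),perf=(336,231),pot=(380,245),tall=(341,312),low=(298,302),box=(170,214)).items(): print(n,int((d[y-14:y+14,x-10:x+10]>90).sum()))
print(bot.sense()["time"])
E
```

```text
[4.099999904632568, 0.0, 4.099999904632568, 4.199999809265137, 4.699999809265137, 4.199999809265137, 4.5, 4.800000190734863, 4.699999809265137]
cup 0
perf 0
pot 0
tall 56
low 137
box 0
27.65
```

```bash
python3 - <<'E'
from h import *
import cv2
b=cv2.imread("pics/side0.png")[:,:,::-1]; im=bot.get_image("side"); bt=cv2.imread("pics/top0.png")[:,:,::-1]; it=bot.get_image("top")
for n,B,I,(x,y),r in (("low",b,im,(298,302),13),("tall",b,im,(341,312),20),("lowT",bt,it,(369,253),15),("tallT",bt,it,(423,238),15)):
    T=B[y-r:y+r,x-r:x+r]; S=I[y-r-12:y+r+12,x-r-12:x+r+12]; m=cv2.matchTemplate(S,T,cv2.TM_CCOEFF_NORMED); _,v,_,l=cv2.minMaxLoc(m); print(n,round(v,3),l[0]-12,l[1]-12)
d=np.abs(im.astype(int)-b).sum(2)>90
for r in range(284,334,2): print(r,"".join(".#"[int(v)] for v in d[r,280:360]))
E
```

```text
low 0.61 0 0
tall 0.419 0 0
lowT 0.606 -1 0
tallT 0.295 0 1
284 .....................#########.###################.......###################....
286 .......................##########.##.###########............#################...
288 .........................############.#.......................###############...
290 ..........................##############..................#..#...#######........
292 .............................##############.........................#######.....
294 ...............................####........##.........................#######...
296 ..............#.#.##.#.........................#........................########
298 ...........#################....................##........................######
300 ..........#################........................#.......................#####
302 ..........################..........................#.....................######
304 ............##########..............................#.....................######
306 ....................................................#...................########
308 ................
[... 384 characters left out ...]
.........###########
318 .......................................#############..................##########
320 ......................................##############.................##..#######
322 .....................................###############................############
324 ....................#####.......####################................############
326 .....................##############################..................###########
328 ......................##############################....................########
330 ......................###############################.....................######
332 .......................################################.....................####
```

The tall and low candles match at zero shift (1 px at most), and the changes around them are the arm's moving shadow. Nothing has been disturbed, so I'll hand it in.

```bash
python3 -c "
from bench import bot
print(bot.close_job())"
```

```text
the job is handed in; nothing more can be done
None
```

The job is handed in at about 28 s: the carrier hangs free and still on the scale's hook with both candles in it, eased down to a dip of about 35 mm (the stop is at 50 mm), and the camera check found no other goods moved.

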